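Load a test bar on the bending fixture

TASK

Take the longer of the two steel test bars from the sloping rack and lay it flat across the two rollers of the bending fixture, square to the rollers, with its middle over the middle of the gap so that it overhangs both rollers about evenly. Lower it gently rather than dropping it, then let go; leave the short bar in the rack and do not disturb the loupe and the specimen mounts standing between the rack and the fixture.

Things in the scene. Friction and masses are not known exactly. Their poses are not given: they have to be found in the camera images.
- rack: Fixed black plastic rack, base 170 x 150 x 8 mm; origin at the centre of its underside, z up. Two ribs (at y = +45 and -45 mm) rise at 30 degrees towards its +x, away from the robot; each carries one bar, its lower end against a 9 mm foot stop. Ribs are 12 mm wide, narrower than the bars, so fingers pass down both sides of a bar at its middle.
- rack_foot (a point): Midpoint between the lower ends of the two bars' undersides, 65 mm in front of the rack's origin and 28 mm up; axes as the rack. Measured up the slope from here, side cheeks (34 mm over both, 6 mm above the rib, 2 mm clear of a bar) flank each bar at 9 to 27 mm and 119 to 137 mm.
- long_bar: The longer steel test bar, 150 x 20 x 10 mm, about 0.2 kg, loose, on either rib of the rack. Origin on the underside at its lower end, mid-width; x runs along the bar (up the slope), y across its 20 mm width, z out of its upper face (in the rack tilted 30 degrees from vertical). Only its length tells it from the short bar.
- long_bar_mid (a point): Middle of the long bar's underside, 75 mm along x from the bar's origin, same axes as the bar; the upper face is 10 mm above it along z.
- short_bar: The shorter steel test bar, 95 x 20 x 10 mm, loose, on the other rib of the rack; origin and axes as for the long bar. It stays in the rack.
- fixture: Fixed dark steel bending fixture, base 76 x 170 x 12 mm, origin at the centre of its underside, z up. Two bright rollers, 16 mm diameter, 60 mm long, lie along its x at y = +55 and -55 mm on pedestals 26 mm wide; their tops are 54 mm up. Between the pedestals the gap is 84 mm wide and open down to the base. The bar has to lie along the fixture's y.
- seat (a point): Point midway between the two rollers at the height of their tops (54 mm above the fixture's origin), axes as the fixture: where the middle of the bar's underside belongs.
- loupe: White stand loupe, 40 mm in diameter, 36 mm tall, loose; origin at the centre of its underside. Bystander.
- mount_front: Round resin specimen mount, 38 mm in diameter, 18 mm tall, loose, nearer the robot than the loupe; origin at the centre of its underside. Bystander.
- mount_back: Round resin specimen mount, 34 mm in diameter, 21 mm tall, loose, beyond the loupe; origin at the centre of its underside. Bystander.
There are look-alikes about, which are no part of the job. What is shaped like the long_bar but turquoise is not meant.

How it is judged:
By the outcome, as a careful person would: the job done as asked, in the order asked, and still so for the second after the job is handed in, with the robot touching nothing.
It also fails if it takes over 40 s, if anything falls off the work surface, if the arm or the gripper's body presses on something with over 40 N, if the wrist force passes 120 N, or if a joint passes its speed limit or range.

ROBOT

A 7-joint arm with a two-finger parallel gripper is mounted at the origin on a cart in front of the work surface, level with it; the furniture and walls round the work are solid. World frame = base frame: x ahead of the robot, y to its left, z up, the work surface at z = 0. Lengths are in m, angles in degrees, forces in N, time in s.
With the tool pointing down it reaches from about 0.35 to 0.9 m from the base axis. Payload 7.2 kg.
Tool frame: the origin (TCP) lies at the very end of the fingers, on their centre line; the grasp point (between the pads) lies 19 mm behind it (arm.grasp_offset is the distance from the TCP to the grasp point, in m); z points along the fingers, y is the line along which they close (so a half turn about z gives the same grasp; the last joint's range is limited). The gripper opens to 88 mm and grips with 3 to 60 N. Pads are 20 mm wide; open, the fingers measure 115 mm over their backs; the gripper's body (75 mm by 178 mm) begins 61 mm behind the grasp point.
Start: joints at [-69.454, 23.554, -0.728, 91.456, 0.321, 64.991, -4.71], TCP at [0.259, 0.569, 0.189] pointing down, gripper open.
Joint ranges: [-169.25, 169.25], [-16.82, 113.86], [-84.01, 82.57], [7.8, 145.47], [-59.2, 239.2], [7.22, 106.19], [-163.78, 163.78]. Speed limits (degrees/s): [136.94, 136.94, 172.46, 172.46, 180, 180, 180].

INTERFACE

Orientations are given as [roll, pitch, yaw] about the fixed x, y, z axes, in that order (R = Rz(yaw) Ry(pitch) Rx(roll)).
In Python, from workcell import arm, capture, outline_of gives the robot as it stands.
- The arm moves only by the tool move_arm, never from a script. Its argument "targets" is a list of rows, each a list of 3 entries, a list of its own where there are three numbers: the shift along the tool's x, y, z in cm, then the turn, a rotation vector about the tool's x, y, z in degrees, then the finger opening in cm, from 0 to 8.78. A call has 1 to 20 rows; each row shifts and turns the commanded pose from where the row before left it, along the tool's axes as they then stand; what a row does not reach is not made up. A row lasts 1/8 s, in which the tool goes at most 62.5 mm and 10.7 degrees, less where a joint would pass 70% of its speed; a pose out of reach is approached as far as the arm can. A call with a gripper value outside its range is refused whole. The fingers move at their own pace and stop on an object; "grip_force" is the grip in N (left out, the last holds). Time passes only in rows, so rows that do not move let the fingers close. It gives the time, the measured TCP pose, the force, the opening and the grip force at its end, in the units of the state.
- arm.sense(): the state, without advancing time (a new reading comes with each control period).
- capture(name): name is "scene" or "top"; returns a dict with "frame" (384x512x3 uint8, red, green, blue), "mtx" (3x3 intrinsics, pixels), "dist" ([k1, k2, p1, p2, k3] as OpenCV has them; the pictures are not rectified), "rvec" (rotation vector, rad) and "tvec" (3), from world to camera coordinates, as OpenCV has them. Camera axes: x right, y down, z forward; pixel columns grow to the right and rows downward; lengths in m; the calibration is good to about 2 mm. A picture is of the moment at which its call begins. There is no depth.
- arm.finish_job(): hands the job in; it is judged then, once.
Trained networks look in the newest picture that a camera, given by its name, has taken for a name from the list of things; names that differ only in an ending like _2 or _b are one class to them, and where a whole thing is asked for, a point or a joint stands for the part that bears it (a point fixed in the world has none). Each returns a list of dicts, best first, with "conf" (0 to 1); they miss things now and then, are a little off and sometimes report something else, mostly with a low value. They report only what shows in the picture. A call takes as long as a camera call. They do not tell look-alikes from the thing itself.
- outline_of(camera, target): "region" (384x512 bool, what is visible of it) and "xy" ([column, row] in pixels, amid what is visible of it).
The state is a dict: "time": time; "joint_positions": joint angles; "qd": joint speeds; "joint_torque": joint torques, N m; "position": TCP position; "tool_rot": TCP orientation; "ft_force": force on the tool from outside, world axes, zero at the start; "wrist_torque": the same for the moment, N m; "grip_width": opening from 0.0 (shut) to 1.0 (fully open); "grasp_force": force on a finger pad.
Only numpy, scipy, OpenCV 4.12 (cv2) and the standard library are available. Lean on these libraries where they do the work, as an engineer would, in place of code of your own. Each camera call takes 0.05 s, during which the arm holds its last target. There are 200 camera calls.

## Working session

There is one attempt and no reset: what is moved stays moved. The work goes in short steps, Python scripts to look and compute and a tool call to move; the robot and the scene stay as the last step left them, time stands still between calls to the robot, and variables do not carry over. Pictures are saved under pics/ and viewed, at most 10 in all, crops included, and the job is handed in when it is done.

Besides the shell and the picture viewer there is one more tool, called as name([rows], argument=value, ...), one row to a line, values as JSON. move_arm: Moves the arm, as the interface text tells. Its arguments: {"type":"object","properties":{"targets":{"type":"array","items":{"type":"array"}},"grip_force":{"type":"number"}},"required":["targets"]}

```bash
mkdir -p pics
cat > look.py <<'E'
import numpy as np, cv2, pickle
from workcell import arm, capture, outline_of
E
python3 - <<'E'
from look import *
D={}
for c in ("scene","top"):
    d=capture(c); D[c]={k:np.array(v) for k,v in d.items()}
    cv2.imwrite(f"pics/{c}0.png",cv2.resize(d["frame"][:,:,::-1],(768,576)))
    R=cv2.Rodrigues(np.array(d["rvec"],float))[0]; print(c,"cam",(-R.T@np.array(d["tvec"]).ravel()).round(3))
    for t in ("rack","long_bar","short_bar","fixture","loupe","mount_front","mount_back"):
        r=outline_of(c,t); D[c,t]=r
        for o in r: print(t,round(o["conf"],2),np.round(o["xy"],1),int(o["region"].sum()))
pickle.dump(D,open("d.pkl","wb"))
print(arm.sense())
E
```

```text
scene cam [ 0.047 -0.933  0.829]
rack 0.79 [205.6 173.2] 1561
long_bar 0.62 [319.8 226. ] 356
long_bar 0.6 [189.  154.9] 307
short_bar 0.44 [202.3 169.2] 183
fixture 0.97 [263.9 239.5] 1589
loupe 0.59 [244.8 198.2] 185
mount_front 0.44 [207.7 214.1] 111
mount_back 0.47 [258.3 188. ] 110
top cam [ 0.548 -0.005  1.113]
rack 0.74 [152.8 212. ] 3855
long_bar 0.86 [125.5 227.5] 602
long_bar 0.82 [329.6 149.7] 543
short_bar 0.62 [170.3 224.6] 423
fixture 0.88 [304.  217.2] 2337
loupe 0.57 [241.1 197.5] 216
mount_front 0.79 [230.2 253.5] 202
mount_back 0.73 [168.7 225. ] 373
mount_back 0.67 [227.5 168.7] 187
{'time': 0.8, 'joint_positions': array([-69.45332265,  23.55174714,  -0.72713978,  91.45596317,
         0.32100427,  64.98978141,  -4.7092524 ]), 'qd': array([-0.00161759, -0.03291424,  0.12616669, -0.02267139, -0.06001851,
       -0.04749193, -0.03954185]), 'joint_torque': array([ 1.22165488e-04, -5.87658942e+01,  6.41508009e-01, -2.91376179e+01,
       -5.36441628e-02,  1.04067518e-02,  3.00043757e-05]), 'position': array([0.2587487 , 0.56893444, 0.18917811]), 'tool_rot': array([ 1.79995443e+02, -1.08750949e-06,  1.55546337e+02]), 'ft_force': array([0.04137253, 0.04406804, 0.02095251]), 'wrist_torque': array([ 0.03384477,  0.04297825, -0.04732757]), 'grasp_force': 0.0, 'grip_width': 0.999467516431204}
```

View pics/scene0.png

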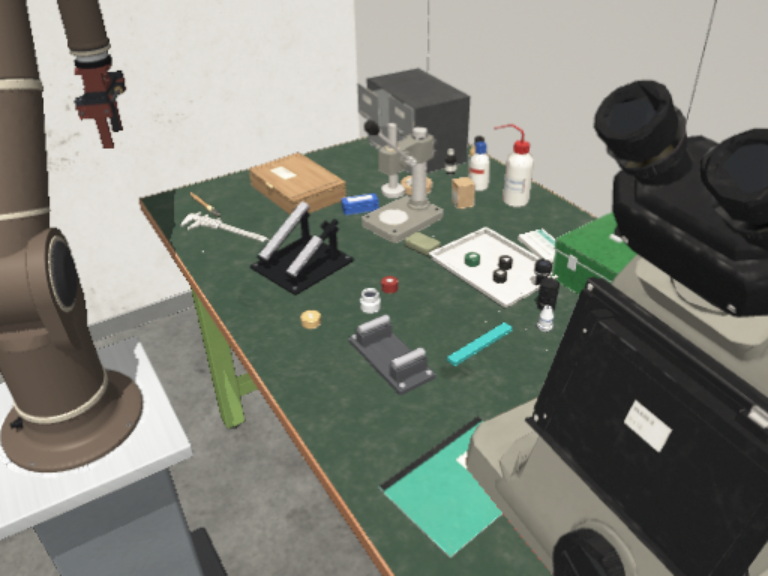

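View pics/top0.png

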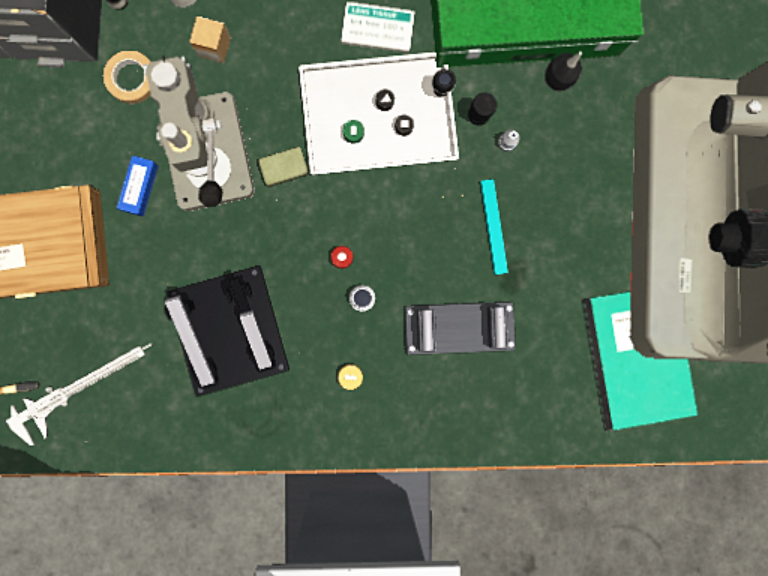

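The top view (768-px) shows these candidates: a steel bar on the left rib at (190,338), which is clearly the longer; a steel bar on the right rib at (257,340), which is short; and a turquoise strip at (495,227), a look-alike. The fixture is at (460,328), and the mounts and loupe are at (350,377), (362,298) and (341,257). I choose the left-rib bar and will fit the models to the masks.

```bash
cat >> look.py <<'E'
from scipy.optimize import minimize
from scipy.spatial.transform import Rotation as Ro
def proj(d,P): return cv2.projectPoints(np.asarray(P,float).reshape(-1,1,3),d["rvec"].astype(float),d["tvec"].astype(float),d["mtx"].astype(float),d["dist"].astype(float))[0].reshape(-1,2)
def box(x0,x1,y0,y1,z0,z1): return np.array([[x,y,z] for x in(x0,x1) for y in(y0,y1) for z in(z0,z1)])
def cyl(r,h0,h1,n=32):
    a=np.linspace(0,2*np.pi,n); return np.array([[r*np.cos(t),r*np.sin(t),h] for t in a for h in(h0,h1)])
def xf(p,P,z=0): # x,y,yaw deg
    return P@Ro.from_euler("z",p[2],degrees=True).as_matrix().T+[p[0],p[1],z]
def sil(d,parts,S=4):
    m=np.zeros((384*S,512*S),np.uint8)
    for P in parts:
        h=cv2.convexHull(((proj(d,P)+.5)*S-.5).astype(np.float32)); cv2.fillConvexPoly(m,np.round(h*16).astype(np.int32),1,shift=4)
    return cv2.resize(m.astype(np.float32),(512,384),interpolation=cv2.INTER_AREA)
def loss(d,parts,reg):
    s=sil(d,parts); r=reg.astype(np.float32); return 1-np.minimum(s,r).sum()/np.maximum(s,r).sum()
T30=Ro.from_euler("y",-30,degrees=True).as_matrix()
def bar(L,y): return box(0,L,-.01,.01,0,.01)@T30.T+[-.065,y,.028]
FIX=[box(-.038,.038,-.085,.085,0,.012)]+[box(-.03,.03,s*.055-.013,s*.055+.013,0,.04) for s in(1,-1)]+[cyl(.008,-.03,.03)[:,[2,0,1]]+[0,s*.055,.046] for s in(1,-1)]
def fit(fn,x0,sc):
    best=None
    for k in (1,.4,.15):
        s=np.vstack([x0]+[np.array(x0)+np.eye(len(x0))[i]*sc[i]*k for i in range(len(x0))])
        o=minimize(fn,x0,method="Nelder-Mead",options=dict(initial_simplex=s,xatol=1e-5,fatol=1e-5)); x0=o.x
    return o
def ground(d,uv,z):
    R=cv2.Rodrigues(d["rvec"].astype(float))[0]; t=d["tvec"].astype(float).ravel()
    n=np.append(cv2.undistortPoints(np.array([[uv]],float),d["mtx"].astype(float),d["dist"].astype(float)).ravel(),1)
    c=-R.T@t; v=R.T@n; return c+v*(z-c[2])/v[2]
E
python3 - <<'E'
from look import *
D=pickle.load(open("d.pkl","rb")); A,B=D["scene"],D["top"]
g=lambda c,t,i=0:D[c,t][i]["region"]
p0=ground(B,D["top","rack"][0]["xy"],.03); print("rack guess",p0)
for nm,cs in (("both",(0,1)),("top",(1,)),("scene",(0,))):
    def f(p):
        l=0
        if 0 in cs: l+=loss(A,[xf(p,bar(.15,.045))],g("scene","long_bar",1))+.5*loss(A,[xf(p,bar(.095,-.045))],g("scene","short_bar"))
        if 1 in cs: l+=loss(B,[xf(p,bar(.15,.045))],g("top","long_bar"))+.5*loss(B,[xf(p,bar(.095,-.045))],g("top","short_bar"))
        return l
    o=min((fit(f,[p0[0],p0[1],y],[.015,.015,8]) for y in(0,15)),key=lambda o:o.fun); print("rack",nm,o.x.round(4),round(o.fun,3))
    if nm=="both":
        r=o.x
        print("swapped loss",[round(loss(B,[xf(r,bar(L,y))],g("top",t)),2) for L,y,t in((.095,.045,"long_bar"),(.15,-.045,"short_bar"))])
p0=ground(B,D["top","fixture"][0]["xy"],.03)
for nm,cs in (("both",(0,1)),("top",(1,)),("scene",(0,))):
    def f(p): return sum(loss((A,B)[i],[xf(p,P) for P in FIX],g(("scene","top")[i],"fixture")) for i in cs)
    o=fit(f,[p0[0],p0[1],0],[.015,.015,8]); print("fix",nm,o.x.round(4),round(o.fun,3))
    if nm=="both": q=o.x
for t,rr,h,i in(("loupe",.02,.036,0),("mount_front",.019,.018,0),("mount_back",.017,.021,1)):
    print(t,ground(B,D["top",t][i]["xy"],h*.7).round(3))
for c,d in(("scene",A),("top",B)):
    S=4; im=cv2.resize(d["frame"][:,:,::-1],None,fx=S,fy=S,interpolation=cv2.INTER_CUBIC)
    for P in [xf(r,bar(.15,.045)),xf(r,bar(.095,-.045)),xf(r,box(-.085,.085,-.075,.075,0,.008))]+[xf(q,P) for P in FIX]:
        cv2.polylines(im,[cv2.convexHull(((proj(d,P)+.5)*S-.5).astype(np.float32)).astype(int)],True,(0,0,255),1)
    cr=im[520:1080,620:1220] if c=="scene" else im[640:1080,400:1400]
    cv2.imwrite(f"pics/{c}1.png",cv2.resize(cr,None,fx=min(1,800/cr.shape[1]),fy=min(1,800/cr.shape[1])))
E
```

```text
rack guess [0.5392842  0.19083836 0.03      ]
rack both [ 0.5192  0.1983 15.1693] 0.4
swapped loss [np.float32(0.44), np.float32(0.42)]
rack top [ 0.5194  0.1983 15.6537] 0.161
rack scene [ 0.5195  0.1991 14.2671] 0.225
fix both [ 0.5194 -0.1615  1.8042] 0.095
fix top [ 0.5199 -0.1636  1.6735] 0.032
fix scene [ 0.5183 -0.16    1.9566] 0.04
loupe [ 0.57  -0.011  0.025]
mount_front [0.441 0.016 0.013]
mount_back [0.638 0.02  0.015]
```

View pics/top1.png

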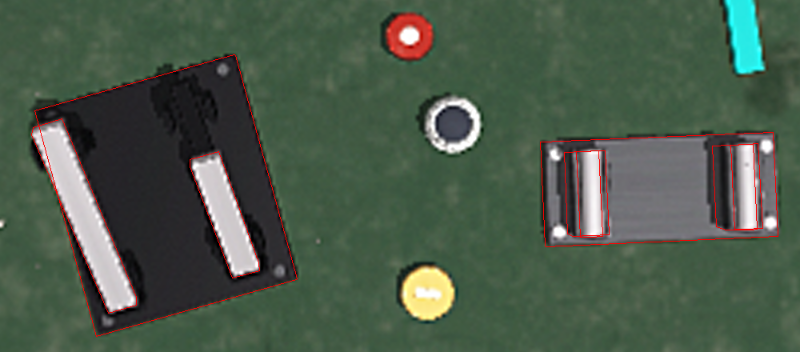

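View pics/scene1.png

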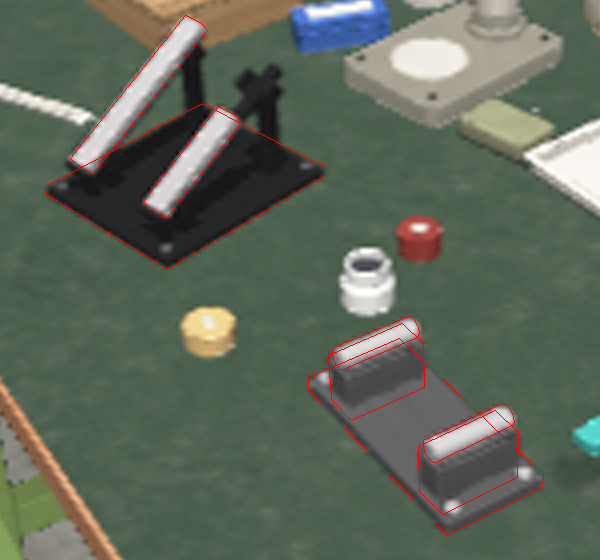

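The overlays agree in both views: rack at (0.519, 0.198), yaw 15°, with the long bar on its +y rib; fixture at (0.519, -0.162), yaw 1.8°. The top crop confirms that the bar at the left, from (47,125) to (120,310), is the longer steel one. Next I compute the moves.

```bash
cat > goal.py <<'E'
from look import *
r=np.array([.5192,.1983,15.17]); q=np.array([.5194,-.1615,1.80])
Rr=Ro.from_euler("z",r[2],degrees=True).as_matrix()@T30           # bar axes in rack
mid=xf(r,np.array([[-.065,.045,.028]]))[0]+Rr@[.075,0,0]
FLIP=np.diag([-1,1,-1.])                                          # tool x=-bar x, y=bar y, z=-bar z
Rpick=Rr@FLIP
Rflat=Ro.from_euler("z",q[2]-90,degrees=True).as_matrix()@FLIP
seat=np.array([q[0],q[1],.054])
def go(pos,R):
    s=arm.sense(); Rc=Ro.from_euler("xyz",s["tool_rot"],degrees=True).as_matrix()
    print("t",s["time"],"TCP",s["position"].round(4),"rpy",s["tool_rot"].round(1),"w",round(s["grip_width"]*8.78,2),"gf",round(s["grasp_force"],1),"F",s["ft_force"].round(1))
    d=100*(np.array(pos)-s["position"])
    print("turn",Ro.from_matrix(Rc.T@R).as_rotvec(degrees=True).round(2),"shift before turn",(Rc.T@d).round(2),"after turn",(R.T@d).round(2),"target",np.round(pos,4))
E
python3 - <<'E'
from goal import *
print(mid,seat)
Rz=Ro.from_euler("z",r[2],degrees=True).as_matrix()@FLIP
print(Ro.from_matrix(Rz.T@Rpick).as_rotvec(degrees=True))
n=Rr[:,2]
go(mid+n*(.08-.014),Rz); go(mid+n*(.08-.014),Rpick)
E
```

```text
[0.50737781 0.24171933 0.0655    ] [ 0.5194 -0.1615  0.054 ]
[ 2.14590637e-16 -3.00000000e+01 -2.74883526e-16]
t 0.8 TCP [0.2587 0.5689 0.1892] rpy [180.   -0.  155.5] w 8.78 gf 0.0 F [0. 0. 0.]
turn [  0.     0.   -39.62] shift before turn [-33.64 -21.6    6.65] after turn [-12.13 -38.09   6.65] target [0.4755 0.2331 0.1227]
t 0.8 TCP [0.2587 0.5689 0.1892] rpy [180.   -0.  155.5] w 8.78 gf 0.0 F [0. 0. 0.]
turn [-10.37 -28.78 -38.7 ] shift before turn [-33.64 -21.6    6.65] after turn [ -7.18 -38.09  11.83] target [0.4755 0.2331 0.1227]
```

move_arm([
  [[0, 0, 0], [0, 0, -9.9], 6],
  [[0, 0, 0], [0, 0, -9.9], 6],
  [[0, 0, 0], [0, 0, -9.9], 6],
  [[0, 0, 0], [0, 0, -9.9], 6],
  [[-1, -3.5, 0], [0, 0, 0], 6],
  [[-1, -3.5, 0], [0, 0, 0], 6],
  [[-1, -3.5, 0], [0, 0, 0], 6],
  [[-1, -3.5, 0], [0, 0, 0], 6],
  [[-1, -3.5, 0], [0, 0, 0], 6],
  [[-1, -3.5, 0], [0, 0, 0], 6],
  [[-1, -3.5, 0], [0, 0, 0], 6],
  [[-1, -3.5, 0], [0, 0, 0], 6],
  [[-1, -3.5, 0], [0, 0, 0], 6],
  [[-1, -3.5, 0], [0, 0, 0], 6],
  [[-2, -3, 0], [0, 0, 0], 6],
  [[0, 0, 0], [0, 0, 0], 6],
])

```text
time: 2.8
position: [0.4758, 0.231, 0.1893]
tool_rot: [-180.0, 0.0, -165.1]
ft_force: [-0.4, 0.9, -0.2]
grip_width: 0.681
grasp_force: 0.0
```

move_arm([
  [[0, 0, 0], [0, -7.5, 0], 6],
  [[0, 0, 0], [0, -7.5, 0], 6],
  [[0, 0, 0], [0, -7.5, 0], 6],
  [[0, 0, 0], [0, -7.5, 0], 6],
  [[0, 0, 0], [0, 0, 0], 6],
  [[0, 0, 0], [0, 0, 0], 6],
])

```text
time: 3.55
position: [0.4743, 0.2345, 0.19]
tool_rot: [180.0, 29.9, -164.8]
ft_force: [0.2, 0.5, 0.3]
grip_width: 0.683
grasp_force: 0.0
```

Run:
```python
from goal import *
go(mid+Rr[:,2]*(.05-.014),Rpick)
```

```text
t 3.55 TCP [0.4743 0.2345 0.19  ] rpy [ 180.    29.9 -164.8] w 6.0 gf 0.0 F [0.2 0.5 0.3]
turn [ 0.04 -0.06  0.02] shift before turn [ 3.29 -0.18  8.88] after turn [ 3.3  -0.17  8.87] target [0.49   0.237  0.0967]
```

move_arm([
  [[1.65, -0.1, 2], [0, 0, 0], 6],
  [[1.65, -0.1, 2], [0, 0, 0], 6],
  [[0, 0, 2.5], [0, 0, 0], 6],
  [[0, 0, 2.4], [0, 0, 0], 6],
  [[0, 0, 0], [0, 0, 0], 6],
  [[0, 0, 0], [0, 0, 0], 6],
])

```text
time: 4.3
position: [0.4905, 0.2358, 0.0961]
tool_rot: [-180.0, 30.0, -164.9]
ft_force: [0.3, 0.7, -0.3]
grip_width: 0.683
grasp_force: 0.0
```

Run:
```python
from goal import *
go(mid+Rr[:,2]*(-.014),Rpick)
c=[]
for n,(y,x) in(("scene",(100,130)),("top",(170,60))):
    f=capture(n)["frame"][y:y+120,x:x+130]; c.append(cv2.resize(f[:,:,::-1],None,fx=3,fy=3,interpolation=cv2.INTER_CUBIC))
cv2.imwrite("pics/pre.png",np.hstack(c))
```

```text
t 4.3 TCP [0.4905 0.2358 0.0961] rpy [-180.    30.  -164.9] w 6.0 gf 0.0 F [ 0.3  0.7 -0.3]
turn [-0.06 -0.01 -0.04] shift before turn [-0.01  0.13  4.95] after turn [-0.01  0.13  4.95] target [0.5141 0.2436 0.0534]
```

View pics/pre.png

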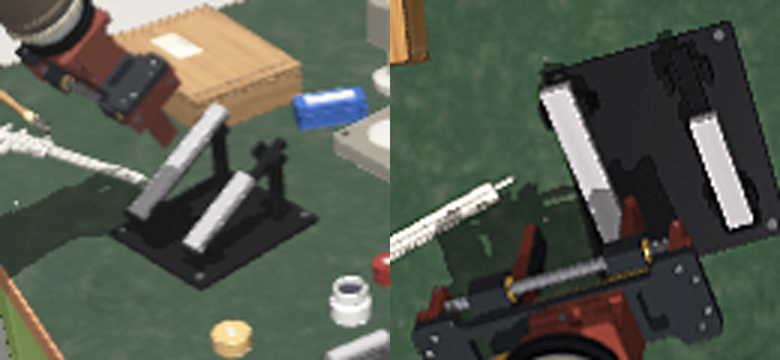

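The fingers straddle the long bar at about its middle: tips at (530,235) and (677,225) in the right half, bar at about (600,200). Descending and gripping.

move_arm([
  [[0, 0.1, 1.5], [0, 0, 0], 6],
  [[0, 0, 1.5], [0, 0, 0], 6],
  [[0, 0, 1.2], [0, 0, 0], 6],
  [[0, 0, 0.7], [0, 0, 0], 6],
  [[0, 0, 0], [0, 0, 0], 6],
  [[0, 0, 0], [0, 0, 0], 6],
])

```text
time: 5.15
position: [0.5134, 0.2431, 0.0539]
tool_rot: [180.0, 30.0, -164.9]
ft_force: [0.0, 0.5, 0.6]
grip_width: 0.681
grasp_force: 0.0
```

move_arm([
  [[0, 0, 0], [0, 0, 0], 4],
  [[0, 0, 0], [0, 0, 0], 3],
  [[0, 0, 0], [0, 0, 0], 2.4],
  [[0, 0, 0], [0, 0, 0], 1],
  [[0, 0, 0], [0, 0, 0], 1],
  [[0, 0, 0], [0, 0, 0], 1],
  [[0, 0, 0], [0, 0, 0], 1],
  [[0, 0, 0], [0, 0, 0], 1],
], grip_force=30)

```text
time: 6.15
position: [0.5131, 0.243, 0.0531]
tool_rot: [-180.0, 30.0, -164.9]
ft_force: [-0.6, -0.6, -0.3]
grip_width: 0.115
grasp_force: 0.0
```

The opening reads 1.0 cm with no force, so the grip isn't on the bar. Looking.

Run:
```python
from goal import *
print(arm.sense())
c=[]
for n,(y,x) in(("scene",(100,130)),("top",(170,60))):
    f=capture(n)["frame"][y:y+120,x:x+130]; c.append(cv2.resize(f[:,:,::-1],None,fx=3,fy=3,interpolation=cv2.INTER_CUBIC))
cv2.imwrite("pics/pre2.png",np.hstack(c))
```

```text
{'time': 6.15, 'joint_positions': array([-44.21371523,  17.5512408 ,   7.24603512, 134.89961226,
        91.54370592,   8.94606676, -22.03633566]), 'qd': array([ 0.0608786 ,  0.0121818 ,  0.0549011 ,  0.15305525, -0.0182988 ,
       -0.02276579, -0.09005439]), 'joint_torque': array([-8.68010684e-04, -3.88479638e+01,  1.83478419e+00, -1.71045363e+01,
        3.43606677e-01,  8.92937556e-01,  7.74204789e-03]), 'position': array([0.51312517, 0.24300606, 0.05310436]), 'tool_rot': array([-179.99338642,   29.97007021, -164.85847349]), 'ft_force': array([-0.55285715, -0.57380093, -0.28926809]), 'wrist_torque': array([-0.08615137,  0.42587295, -0.04712922]), 'grasp_force': 0.0, 'grip_width': 0.11511427119500424}
```

View pics/pre2.png

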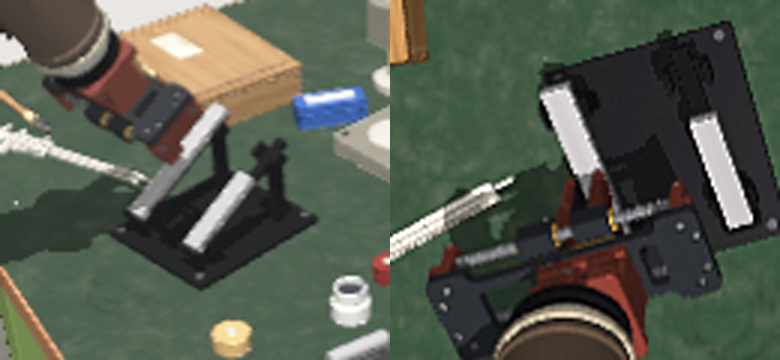

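Run:
```python
from goal import *
s=arm.sense(); Rc=Ro.from_euler("xyz",s["tool_rot"],degrees=True).as_matrix()
pads=[]
c=[]
for n,(y,x) in(("scene",(125,160)),("top",(190,95))):
    d={k:np.array(v) for k,v in capture(n).items()}; S=7
    im=cv2.resize(d["frame"][y:y+80,x:x+57][:,:,::-1],None,fx=S,fy=S,interpolation=cv2.INTER_CUBIC)
    T=lambda P:(((proj(d,P)-[x,y])+.5)*S-.5).astype(int)
    # opening 1 cm: inner finger faces +-5mm; tip lines in red(y+)/green(y-)
    for sy,col in((.005,(0,0,255)),(-.005,(0,255,0))):
        P=s["position"]+np.array([[a,sy,b] for a,b in((-.01,0),(.01,0),(.01,-.038),(-.01,-.038))])@Rc.T
        cv2.polylines(im,[T(P)],True,col,1)
    P=xf(r,bar(.15,.045)); cv2.polylines(im,[cv2.convexHull(T(P).astype(np.float32)).astype(int)],True,(255,255,0),1)
    cv2.circle(im,tuple(T(mid[None])[0]),3,(255,0,255),-1)
    c.append(im)
cv2.imwrite("pics/ov.png",np.hstack(c))
```

```text
(no output)
```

View pics/ov.png

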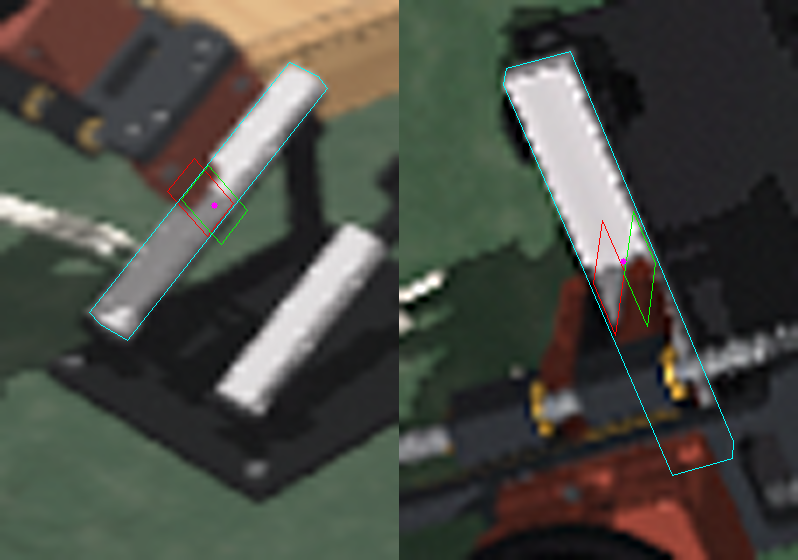

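Run:
```python
from goal import *
D=pickle.load(open("d.pkl","rb")); d=D["scene"]
R=Ro.from_euler("xyz",[180,0,155.546],degrees=True).as_matrix(); p=np.array([.2587,.5689,.1892])
print("start proj tips",proj(d,p+np.array([[0,.044,0],[0,-.044,0],[0,.0575,0],[0,-.0575,0],[0,.05,-.06],[0,-.05,-.06]])@R.T).round(1))
f=d["frame"].astype(int); red=(f[...,0]>1.5*f[...,2])&(f[...,0]>1.4*f[...,1])
m=np.zeros_like(red); m[40:110,40:100]=red[40:110,40:100]
for row in range(60,105,3):
    c=np.where(m[row])[0]; print(row,c.tolist() if len(c)<12 else (c.min(),c.max(),len(c)))
```

```text
start proj tips [[ 80.6  95.9]
 [ 75.6 107.1]
 [ 81.4  94.3]
 [ 74.7 108.9]
 [ 76.7  78.7]
 [ 70.6  90.8]]
60 (np.int64(57), np.int64(70), 14)
63 [73]
66 []
69 [67, 68, 69, 70, 71, 72, 76, 77]
72 (np.int64(51), np.int64(73), 23)
75 (np.int64(53), np.int64(78), 19)
78 (np.int64(53), np.int64(79), 20)
81 [64, 65, 66, 67, 68, 69, 70, 80]
84 [65, 66, 67, 68, 69, 70, 71]
87 [66, 67, 68, 69, 70, 71, 72]
90 [67, 68, 69, 70, 71, 72, 73]
93 [68, 69, 70, 71, 72, 73, 74]
96 [69, 70, 71, 72, 73, 74, 75]
99 []
102 []
```

move_arm([
  [[0, 0, -1.5], [0, 0, 0], 6],
  [[0, 0, -1.5], [0, 0, 0], 6],
  [[0, 0, 0], [0, 0, 0], 6],
  [[0, 0, 0], [0, 0, 0], 6],
  [[0, 0, 0], [0, 0, 0], 6],
  [[0, 0, 0], [0, 0, 0], 6],
])

```text
time: 7.1
position: [0.4986, 0.2389, 0.0787]
tool_rot: [-180.0, 29.9, -164.8]
ft_force: [-0.2, -0.6, -0.3]
grip_width: 0.681
grasp_force: 0.0
```

Run:
```python
from goal import *
print(arm.grasp_offset,[a for a in dir(arm) if a[0]!="_"])
s=arm.sense(); Rc=Ro.from_euler("xyz",s["tool_rot"],degrees=True).as_matrix(); print(s["position"],s["grip_width"])
c=[]; E={}
for n,(y,x) in(("scene",(120,150)),("top",(190,85))):
    d={k:np.array(v) for k,v in capture(n).items()}; S=7; E[n]=d
    im=cv2.resize(d["frame"][y:y+80,x:x+57][:,:,::-1],None,fx=S,fy=S,interpolation=cv2.INTER_CUBIC)
    T=lambda P:(((proj(d,P)-[x,y])+.5)*S-.5).astype(int)
    for off,col in((0,(0,255,255)),(-.03,(0,255,0))):
      for sg in(1,-1):
        P=s["position"]+box(-.01,.01,sg*.03,sg*.0435,-.03+off,off)@Rc.T
        cv2.polylines(im,[cv2.convexHull(T(P).astype(np.float32)).astype(int)],True,col,1)
    c.append(im)
pickle.dump((E,s),open("e.pkl","wb"))
cv2.imwrite("pics/ov2.png",np.hstack(c))
```

```text
0.0187 ['Unreachable', 'finish_job', 'grasp_offset', 'sense']
[0.49864241 0.23894594 0.07865045] 0.6809592398403514
```

View pics/ov2.png

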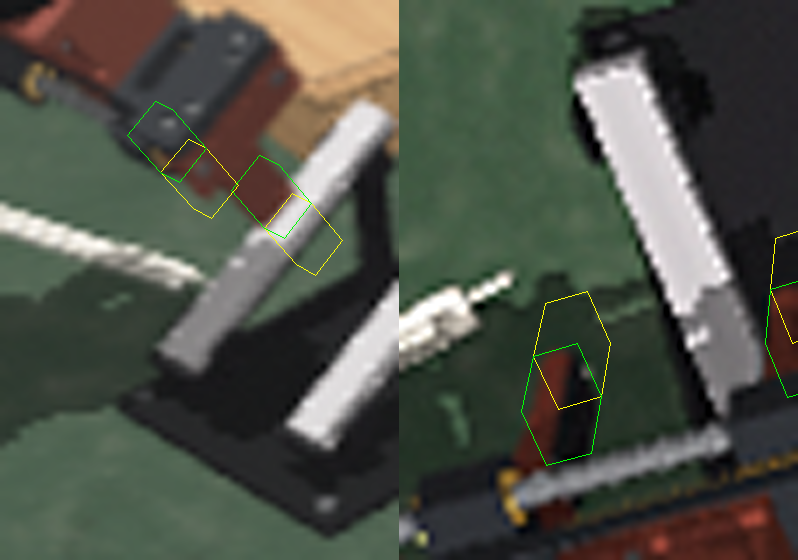

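The overlay shows that the real fingertips end about 30 mm behind the reported TCP along the tool axis. In the right half the tip is at (565,350), against a predicted (565,295). The start picture agrees with this, so the fingers closed above the bar without touching it. I'll go about 3 cm deeper, in stages.

move_arm([
  [[0.1, 0, 1.5], [0, 0, 0], 6],
  [[0, 0, 1.3], [0, 0, 0], 6],
  [[0, 0, 0.7], [0, 0, 0], 6],
  [[0, 0, 0.7], [0, 0, 0], 6],
  [[0, 0, 0], [0, 0, 0], 6],
  [[0, 0, 0], [0, 0, 0], 6],
])

```text
time: 7.95
position: [0.518, 0.2442, 0.0422]
tool_rot: [-180.0, 30.0, -164.9]
ft_force: [0.3, 0.2, -0.2]
grip_width: 0.683
grasp_force: 0.0
```

Run:
```python
from goal import *
go(mid+Rr[:,2]*(-.042),Rpick); s=arm.sense(); print(s["joint_positions"].round(1))
# tip offset fit from the stored clean view: red pixels of the left finger in the top picture
E,s=pickle.load(open("e.pkl","rb")); Rc=Ro.from_euler("xyz",s["tool_rot"],degrees=True).as_matrix()
for n in E:
    d=E[n]; f=d["frame"].astype(int); red=(f[...,0]>1.6*f[...,1])&(f[...,0]>60)
    for sg in(1,-1):
        o=[]
        for k in np.arange(-.045,.006,.005):
            u=proj(d,s["position"]+np.array([[x,sg*y,k] for x in(-.005,0,.005) for y in(.034,.037,.041)])@Rc.T).round().astype(int)
            o.append(int(red[u[:,1],u[:,0]].sum()))
        print(n,sg,o)
```

```text
t 7.95 TCP [0.518  0.2442 0.0422] rpy [-180.    30.  -164.9] w 6.0 gf 0.0 F [ 0.3  0.2 -0.2]
turn [-0.03 -0.04 -0.04] shift before turn [-0.22  0.04  1.64] after turn [-0.22  0.04  1.64] target [0.5276 0.2472 0.0291]
[-42.2  19.3   5.3 134.6 100.8   9.4 -31.1]
scene 1 [0, 0, 1, 2, 4, 0, 1, 5, 2, 0, 0]
scene -1 [9, 6, 3, 0, 0, 0, 0, 0, 0, 0, 0]
top 1 [3, 4, 4, 3, 3, 2, 2, 0, 0, 0, 0]
top -1 [1, 1, 2, 1, 3, 1, 1, 0, 0, 0, 0]
```

move_arm([
  [[-0.1, 0, 0.8], [0, 0, 0], 6],
  [[-0.1, 0, 0.8], [0, 0, 0], 6],
  [[0, 0, 0], [0, 0, 0], 6],
  [[0, 0, 0], [0, 0, 0], 6],
])

```text
time: 8.45
position: [0.5274, 0.2468, 0.0296]
tool_rot: [-180.0, 30.0, -164.9]
ft_force: [0.8, -0.1, 0.6]
grip_width: 0.687
grasp_force: 0.0
```

move_arm([
  [[0, 0, 0], [0, 0, 0], 4],
  [[0, 0, 0], [0, 0, 0], 3],
  [[0, 0, 0], [0, 0, 0], 2.4],
  [[0, 0, 0], [0, 0, 0], 2.0],
  [[0, 0, 0], [0, 0, 0], 1.6],
  [[0, 0, 0], [0, 0, 0], 1.6],
], grip_force=15)

```text
time: 9.2
position: [0.5275, 0.2467, 0.0294]
tool_rot: [-180.0, 30.0, -164.9]
ft_force: [0.1, -1.1, 0.8]
grip_width: 0.226
grasp_force: 15.0
```

Run:
```python
from goal import *
go(mid+Rr[:,2]*(-.042),Rpick); s=arm.sense(); print(s["wrist_torque"].round(2))
c=[]
for n,(y,x) in(("scene",(120,150)),("top",(190,95))):
    d={k:np.array(v) for k,v in capture(n).items()}; S=7
    im=cv2.resize(d["frame"][y:y+80,x:x+57][:,:,::-1],None,fx=S,fy=S,interpolation=cv2.INTER_CUBIC)
    c.append(im)
cv2.imwrite("pics/g3.png",np.hstack(c))
```

```text
t 9.2 TCP [0.5275 0.2467 0.0294] rpy [-180.    30.  -164.9] w 1.98 gf 15.0 F [ 0.1 -1.1  0.8]
turn [-0.03 -0.02 -0.02] shift before turn [-0.01  0.04  0.04] after turn [-0.01  0.04  0.04] target [0.5276 0.2472 0.0291]
[-0.26  0.33  0.05]
```

Gripped: 1.98 cm opening at 15 N. Raising the grip force and lifting along the bar's normal.

move_arm([
  [[0, 0, 0], [0, 0, 0], 1.2],
  [[0, 0, 0], [0, 0, 0], 1.2],
  [[0, 0, -0.6], [0, 0, 0], 1.2],
  [[0, 0, -1.2], [0, 0, 0], 1.2],
  [[0, 0, -2], [0, 0, 0], 1.2],
  [[0, 0, -2.5], [0, 0, 0], 1.2],
  [[0, 0, -2.5], [0, 0, 0], 1.2],
  [[0, 0, -2.5], [0, 0, 0], 1.2],
  [[0, 0, -2.5], [0, 0, 0], 1.2],
  [[0, 0, -1], [0, 0, 0], 1.2],
  [[0, 0, 0], [0, 0, 0], 1.2],
], grip_force=35)

```text
time: 10.68
position: [0.4576, 0.2278, 0.1557]
tool_rot: [-180.0, 30.1, -164.9]
ft_force: [-0.8, -0.8, -2.9]
grip_width: 0.223
grasp_force: 35.0
```

Run:
```python
from goal import *
go(np.array([seat[0],seat[1],.20]),Rflat)
```

```text
t 10.675 TCP [0.4576 0.2278 0.1557] rpy [-180.    30.1 -164.9] w 1.96 gf 35.0 F [-0.8 -0.8 -2.9]
turn [ 27.02  21.39 100.64] shift before turn [  1.4  -39.2   -5.92] after turn [-39.11   4.96  -4.43] target [ 0.5194 -0.1615  0.2   ]
```

move_arm([
  [[0, 0, 0], [0, 7.5, 0], 1.2],
  [[0, 0, 0], [0, 7.5, 0], 1.2],
  [[0, 0, 0], [0, 7.5, 0], 1.2],
  [[0, 0, 0], [0, 7.5, 0], 1.2],
  [[0, -1.5, 0], [0, 0, 0], 1.2],
  [[0.5, -3.5, 0], [0, 0, 0], 1.2],
  [[0.5, -3.5, 0], [0, 0, 0], 1.2],
  [[0.5, -3.5, 0], [0, 0, 0], 1.2],
  [[0.5, -3.5, 0], [0, 0, 0], 1.2],
  [[0.5, -3.5, 0], [0, 0, 0], 1.2],
  [[0.5, -3.5, 0], [0, 0, 0], 1.2],
  [[0.5, -3.5, 0], [0, 0, 0], 1.2],
  [[0.5, -3.5, 0], [0, 0, 0], 1.2],
  [[0.2, -3.5, 0], [0, 0, 0], 1.2],
  [[0, -3.5, 0], [0, 0, 0], 1.2],
  [[0, -2.7, 0], [0, 0, 0], 1.2],
  [[0, 0, 0], [0, 0, 0], 1.2],
])

```text
time: 12.8
position: [0.5178, -0.1681, 0.1561]
tool_rot: [-179.3, 2.1, -165.5]
ft_force: [-0.4, -0.3, -2.3]
grip_width: 0.224
grasp_force: 35.0
```

move_arm([
  [[0, 0, 0], [0, 0, 8], 1.2],
  [[0, 0, 0], [0, 0, 8], 1.2],
  [[0, 0, 0], [0, 0, 8], 1.2],
  [[0, 0, 0], [0, 0, 8], 1.2],
  [[0, 0, 0], [0, 0, 8], 1.2],
  [[0, 0, 0], [0, 0, 8], 1.2],
  [[0, 0, 0], [0, 0, 8], 1.2],
  [[0, 0, 0], [0, 0, 8], 1.2],
  [[0, 0, 0], [0, 0, 8], 1.2],
  [[0, 0, 0], [0, 0, 8], 1.2],
  [[0, 0, 0], [0, 0, 8], 1.2],
  [[0, 0, 0], [0, 0, 8], 1.2],
  [[0, 0, 0], [0, 0, 7.4], 1.2],
  [[0, 0, 0], [0, 0, 0], 1.2],
  [[0, 0, 0], [0, 0, 0], 1.2],
])

```text
time: 14.68
position: [0.5186, -0.1646, 0.1567]
tool_rot: [177.7, 0.0, 91.5]
ft_force: [-0.5, -0.1, -2.3]
grip_width: 0.225
grasp_force: 35.0
```

```bash
cat > barfit.py <<'E'
from goal import *
def barpose():
    """fit held bar (x,y,z of underside middle, yaw) from both views' visible masks, via white/steel mask from the network"""
    E={}
    for n in("scene","top"):
        d={k:np.array(v) for k,v in capture(n).items()}
        E[n]=d,outline_of(n,"long_bar")
        print(n,[(round(o["conf"],2),np.round(o["xy"],0).tolist(),int(o["region"].sum())) for o in E[n][1]])
    return E
E
python3 - <<'E'
from barfit import *
go(np.array([seat[0],seat[1],.12]),Rflat); print(arm.sense()["joint_positions"].round(1))
E=barpose(); pickle.dump(E,open("h.pkl","wb"))
s=arm.sense(); Rc=Ro.from_euler("xyz",s["tool_rot"],degrees=True).as_matrix()
for n in E:
    d=E[n][0]; print(n,"expected ends",proj(d,s["position"]+np.array([[-.075,0,-.05],[.075,0,-.05],[0,0,-.05]])@Rc.T).round(1).tolist())
E
```

```text
t 14.675 TCP [ 0.5186 -0.1646  0.1567] rpy [177.7   0.   91.5] w 1.97 gf 35.0 F [-0.5 -0.1 -2.3]
turn [ 2.26  0.01 -0.27] shift before turn [ 0.31 -0.05  3.67] after turn [0.31 0.09 3.67] target [ 0.5194 -0.1615  0.12  ]
[-17.   18.2  37.5 108.9 -14.4  55.2  28.5]
scene [(0.91, [322.0, 224.0], 318), (0.6, [263.0, 183.0], 341)]
top [(0.79, [329.0, 147.0], 403), (0.66, [299.0, 224.0], 312), (0.26, [172.0, 225.0], 363)]
scene expected ends [[276.9, 192.2], [242.7, 163.1], [259.0, 177.0]]
top expected ends [[360.8, 221.0], [283.4, 223.9], [322.2, 222.5]]
```

move_arm([
  [[0, 0, 0], [1.1, 0, -0.1], 1.2],
  [[0, 0, 0], [1.1, 0, -0.1], 1.2],
  [[0.3, 0.1, 0], [0, 0, 0], 1.2],
  [[0, 0, 1], [0, 0, 0], 1.2],
  [[0, 0, 1], [0, 0, 0], 1.2],
  [[0, 0, 0], [0, 0, 0], 1.2],
  [[0, 0, 0], [0, 0, 0], 1.2],
  [[0, 0, 0], [0, 0, 0], 1.2],
])

```text
time: 15.88
position: [0.5202, -0.1622, 0.1373]
tool_rot: [179.9, 0.0, 91.5]
ft_force: [-0.3, -0.4, -2.6]
grip_width: 0.224
grasp_force: 35.0
```

Run:
```python
from barfit import *
go(np.array([seat[0],seat[1],.12]),Rflat)
E=barpose(); pickle.dump(E,open("h.pkl","wb"))
s=arm.sense(); p=s["position"]
c=[]
for n,(y,x) in(("scene",(140,215)),("top",(190,262))):
    d,os=E[n]; S=5; w=80 if n=="scene" else 120; w=80 if n=="scene" else 80
    P0=box(-.01,.01,-.075,.075,0,.01)
    P=xf([p[0],p[1],1.8],P0,p[2]+.042)
    x=int(proj(d,P).mean(0)[0])-40; y=int(proj(d,P).mean(0)[1])-40
    im=cv2.resize(d["frame"][y:y+80,x:x+80][:,:,::-1],None,fx=S,fy=S,interpolation=cv2.INTER_CUBIC)
    T=lambda P:(((proj(d,P)-[x,y])+.5)*S-.5)
    cv2.polylines(im,[cv2.convexHull(T(P).astype(np.float32)).astype(int)],True,(0,0,255),1)
    for o in os:
        m=o["region"][y:y+80,x:x+80]
        if m.sum()>50: 
            cs=cv2.findContours(cv2.resize(m.astype(np.uint8),None,fx=S,fy=S,interpolation=cv2.INTER_NEAREST),0,2)[0]; cv2.drawContours(im,cs,-1,(0,255,255),1)
    c.append(im)
cv2.imwrite("pics/held.png",np.hstack(c))
```

```text
t 15.875 TCP [ 0.5202 -0.1622  0.1373] rpy [179.9   0.   91.5] w 1.97 gf 35.0 F [-0.3 -0.4 -2.6]
turn [ 0.12  0.01 -0.26] shift before turn [ 0.07 -0.08  1.73] after turn [ 0.07 -0.08  1.73] target [ 0.5194 -0.1615  0.12  ]
scene [(0.85, [266.0, 191.0], 261), (0.59, [321.0, 227.0], 340)]
top [(0.79, [295.0, 222.0], 300), (0.67, [328.0, 145.0], 440)]
```

View pics/held.png

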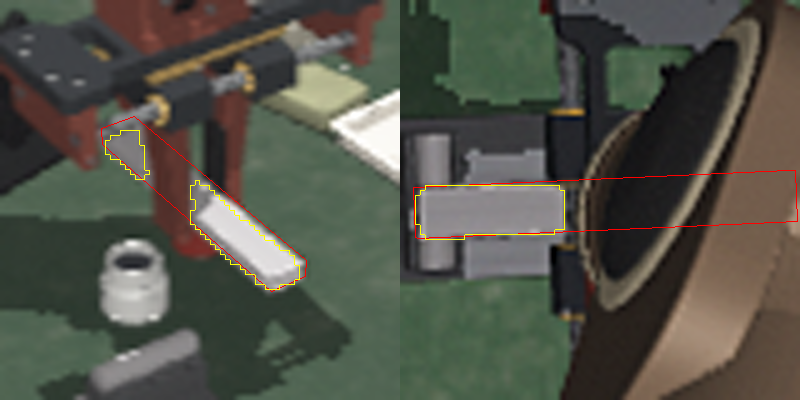

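The held bar matches the prediction in both views: its underside middle is 42 mm above the reported TCP, and the ends are on the outlines. The left roller is at (432,200) in the right half, under the bar end. Lowering.

move_arm([
  [[0.1, -0.1, 1], [0, 0, -0.3], 1.2],
  [[0, 0, 2], [0, 0, 0], 1.2],
  [[0, 0, 2], [0, 0, 0], 1.2],
  [[0, 0, 2], [0, 0, 0], 1.2],
  [[0, 0, 1.5], [0, 0, 0], 1.2],
  [[0, 0, 1.2], [0, 0, 0], 1.2],
  [[0, 0, 0.8], [0, 0, 0], 1.2],
  [[0, 0, 0.5], [0, 0, 0], 1.2],
  [[0, 0, 0], [0, 0, 0], 1.2],
  [[0, 0, 0], [0, 0, 0], 1.2],
  [[0, 0, 0], [0, 0, 0], 1.2],
])

```text
time: 17.45
position: [0.5194, -0.1611, 0.0274]
tool_rot: [179.9, 0.0, 91.9]
ft_force: [1.0, 0.3, -2.9]
grip_width: 0.224
grasp_force: 35.0
```

Run:
```python
from barfit import *
go(seat-[0,0,.042],Rflat)
E=barpose()
d,os=E["scene"]; s=arm.sense(); p=s["position"]
reg=min(os,key=lambda o:np.linalg.norm(np.array(o["xy"])-proj(d,p+[0,0,.047])[0]))["region"]
A=np.argwhere(reg)[:,::-1]
dr=np.diff(proj(d,p+np.array([[0,-.075,.047],[0,.075,.047]])),axis=0)[0]; L=np.linalg.norm(dr); dr/=L
for P,nm in((xf([p[0],p[1],1.8],box(-.01,.01,-.075,.075,0,.01),p[2]+.042),"model"),):
    t=proj(d,P)@dr; m=A@dr; print("scene along-axis model",t.min().round(1),t.max().round(1),"mask",m.min().round(1),m.max().round(1),"mm/px",round(150/L,2))
    nn=np.array([-dr[1],dr[0]]); print("across",(proj(d,P)@nn).min().round(1),(proj(d,P)@nn).max().round(1),(A@nn).min().round(1),(A@nn).max().round(1))
```

```text
t 17.45 TCP [ 0.5194 -0.1611  0.0274] rpy [179.9   0.   91.9] w 1.96 gf 35.0 F [ 1.   0.3 -2.9]
turn [0.12 0.   0.05] shift before turn [-0.04 -0.01  1.54] after turn [-0.04 -0.    1.54] target [ 0.5194 -0.1615  0.012 ]
scene [(0.83, [267.0, 224.0], 210)]
top [(0.81, [327.0, 147.0], 489), (0.69, [290.0, 221.0], 197)]
scene along-axis model -362.7 -313.9 mask -360.4 -320.8 mm/px 3.44
across 27.1 37.2 27.2 35.7
```

move_arm([
  [[0, 0, 0.5], [0, 0, 0], 1.2],
  [[0, 0, 0.4], [0, 0, 0], 1.2],
  [[0, 0, 0.2], [0, 0, 0], 1.2],
  [[0, 0, 0.1], [0, 0, 0], 1.2],
  [[0, 0, 0], [0, 0, 0], 1.2],
  [[0, 0, 0], [0, 0, 0], 1.2],
])

```text
time: 18.4
position: [0.5192, -0.1611, 0.0151]
tool_rot: [179.9, 0.0, 91.9]
ft_force: [-0.4, 0.1, -2.0]
grip_width: 0.227
grasp_force: 35.0
```

move_arm([
  [[0, 0, 0.1], [0, 0, 0], 1.2],
  [[0, 0, 0.1], [0, 0, 0], 1.2],
  [[0, 0, 0], [0, 0, 0], 1.2],
])

```text
time: 18.77
position: [0.5191, -0.161, 0.0129]
tool_rot: [179.9, -0.0, 91.9]
ft_force: [0.4, -0.5, -2.7]
grip_width: 0.219
grasp_force: 35.0
```

move_arm([
  [[0, 0, 0.1], [0, 0, 0], 1.2],
  [[0, 0, 0.05], [0, 0, 0], 1.2],
  [[0, 0, 0], [0, 0, 0], 1.2],
])

```text
time: 19.15
position: [0.5192, -0.161, 0.0126]
tool_rot: [179.9, -0.0, 91.8]
ft_force: [-4.0, 0.9, 10.1]
grip_width: 0.225
grasp_force: 35.0
```

move_arm([
  [[0, 0, 0.1], [0, 0, 0], 1.2],
  [[0, 0, 0], [0, 0, 0], 1.2],
])

```text
time: 19.4
position: [0.5192, -0.1611, 0.0124]
tool_rot: [179.9, -0.1, 91.8]
ft_force: [-6.7, 4.0, 21.9]
grip_width: 0.226
grasp_force: 35.0
```

Contact: z-force went from -2.7 to +10, then +22 N, at the expected height. Easing off, then opening.

move_arm([
  [[0, 0, -0.1], [0, 0, 0], 1.2],
  [[0, 0, -0.05], [0, 0, 0], 1.2],
  [[0, 0, 0], [0, 0, 0], 1.2],
  [[0, 0, 0], [0, 0, 0], 2.2],
  [[0, 0, 0], [0, 0, 0], 3],
  [[0, 0, 0], [0, 0, 0], 5],
  [[0, 0, 0], [0, 0, 0], 5],
  [[0, 0, 0], [0, 0, 0], 5],
  [[0, 0, 0], [0, 0, 0], 5],
], grip_force=8)

```text
time: 20.52
position: [0.5192, -0.1611, 0.012]
tool_rot: [179.9, 0.0, 91.9]
ft_force: [0.1, 0.1, -0.2]
grip_width: 0.565
grasp_force: 0.0
```

move_arm([
  [[0, 0, -0.5], [0, 0, 0], 5],
  [[0, 0, -1], [0, 0, 0], 5],
  [[0, 0, -2], [0, 0, 0], 5],
  [[0, 0, -3], [0, 0, 0], 5],
  [[0, 0, -3], [0, 0, 0], 5],
  [[0, 0, -3], [0, 0, 0], 5],
  [[0, 0, -3], [0, 0, 0], 5],
  [[-3, 0, -2], [0, 0, 0], 5],
  [[-4, 0, 0], [0, 0, 0], 5],
  [[-4, 0, 0], [0, 0, 0], 5],
  [[-4, 0, 0], [0, 0, 0], 5],
  [[-4, 0, 0], [0, 0, 0], 5],
  [[-4, 0, 0], [0, 0, 0], 5],
  [[-4, 0, 0], [0, 0, 0], 5],
  [[0, 0, 0], [0, 0, 0], 5],
])

```text
time: 22.4
position: [0.5257, -0.4346, 0.1875]
tool_rot: [180.0, 0.1, 91.6]
ft_force: [0.5, 0.8, 0.4]
grip_width: 0.57
grasp_force: 0.0
```

Run:
```python
from barfit import *
s=arm.sense(); print(s["time"],s["position"].round(3),s["grip_width"].round(2))
E=barpose(); c=[]
P0=box(-.01,.01,-.075,.075,0,.01)
regs={n:min(E[n][1],key=lambda o:np.linalg.norm(np.array(o["xy"])-proj(E[n][0],seat)[0]))["region"] for n in E}
for cs in(("scene","top"),("top",),("scene",)):
    o=fit(lambda p:sum(loss(E[n][0],[xf(p,P0,.054)],regs[n]) for n in cs),[.519,-.161,1.8],[.01,.01,5]); print(cs,o.x.round(4),round(o.fun,3))
for n in E:
    d=E[n][0]; x,y=proj(d,seat)[0].astype(int)-40; S=5
    im=cv2.resize(d["frame"][y:y+80,x:x+80][:,:,::-1],None,fx=S,fy=S,interpolation=cv2.INTER_CUBIC); c.append(im)
cv2.imwrite("pics/end.png",np.hstack(c))
```

```text
Traceback (most recent call last):
AttributeError: 'float' object has no attribute 'round'
```

Run:
```python
from barfit import *
s=arm.sense(); print(s["time"],s["position"].round(3))
E=barpose(); c=[]
P0=box(-.01,.01,-.075,.075,0,.01)
regs={n:min(E[n][1],key=lambda o:np.linalg.norm(np.array(o["xy"])-proj(E[n][0],seat)[0]))["region"] for n in E}
for cs in(("scene","top"),("top",),("scene",)):
    o=fit(lambda p:sum(loss(E[n][0],[xf(p,P0,.054)],regs[n]) for n in cs),[.519,-.161,1.8],[.01,.01,5]); print(cs,o.x.round(4),round(o.fun,3))
for n in E:
    d=E[n][0]; x,y=proj(d,seat)[0].astype(int)-40; S=5
    im=cv2.resize(d["frame"][y:y+80,x-20:x+60][:,:,::-1],None,fx=S,fy=S,interpolation=cv2.INTER_CUBIC); c.append(im)
cv2.imwrite("pics/end.png",np.hstack(c))
```

```text
22.4 [ 0.526 -0.435  0.188]
scene [(0.94, [260.0, 222.0], 330), (0.75, [312.0, 229.0], 199), (0.57, [198.0, 171.0], 1688)]
top [(0.81, [308.0, 217.0], 665), (0.39, [229.0, 252.0], 199), (0.15, [170.0, 226.0], 390)]
('scene', 'top') [ 0.5187 -0.1618  1.6631] 0.307
('top',) [ 0.519  -0.1618  1.7154] 0.095
('scene',) [ 0.5172 -0.1585  0.3538] 0.177
```

View pics/end.png

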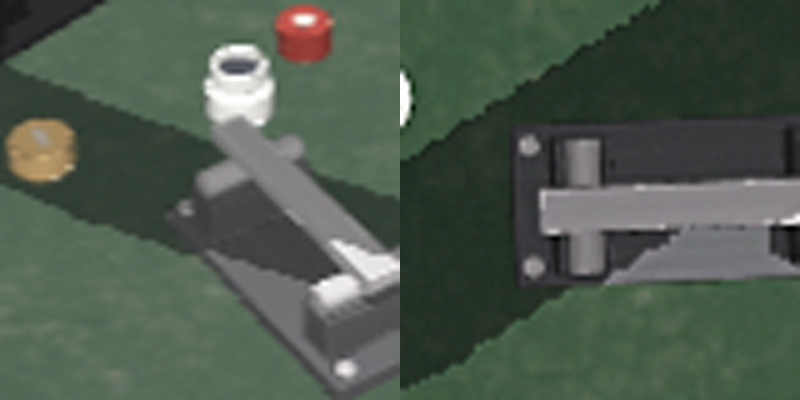

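The end view shows the bar lying flat across both rollers (left half, (240,135) to (400,270)). The fit puts it at y = -0.162, yaw 1.7°, against the fixture's -0.1615 and 1.8°. The loupe and both mounts are standing in place. Handing in.

```bash
python3 -c "
from workcell import arm
print(arm.finish_job())"
```

```text
the job is handed in; nothing more can be done
None
```

The long bar lies flat, square and centred within about 2 mm across the two rollers, released after a gentle lowering, with the loupe and mounts still standing and the short bar never touched; the job is handed in at about 22.5 s.

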